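# Start two of the three kitchen timers

## Task

The potatoes and the eggs have just gone on. Start the square kitchen timer and the small round one, in either order, by gently pressing the key on top of each fully down with the fingertips, then withdraw. Do not touch the large round timer, leave every timer standing where it is (nothing is to be picked up or pushed about), and leave the mug, the pepper mill and the egg cup alone.

Things in the scene. Friction and masses are not known exactly. Their poses are not given: they have to be found in the camera images.
- square_timer: Square white plastic kitchen timer, 70 x 70 mm. Loose, 0.14 to 0.25 kg. Origin: centre of its underside, on the counter; z up. Housing top 28 mm above the counter; a thin dark display strip lies on the top near its own -x edge. In the middle of the top stands a grey round push key, 30 mm across, 14 mm proud of the housing.
- square_key_top (a point): centre of the top face of the square timer's key, on the timer's vertical axis: 42 mm above the counter while the key is up, 37 mm when it is fully down and let go; it moves with the key and its cap
- square_key (a joint): how far the square timer's key is pressed, in m: 0 up, 0.005 fully down (hard stop). A latching key: it resists with about 3 N of friction, has no return spring, and stays where it is left. Its soft rubber cap gives another 1 mm for every 3 N of push (up to 6 mm) and springs back, so fingertips end about 7 mm below the key's starting height when it bottoms at 6 N
- small_timer: Small round white plastic kitchen timer, 54 mm in diameter. Loose, 0.14 to 0.25 kg. Origin: centre of its underside, on the counter; z up. Housing top 28 mm above the counter; a thin dark display strip lies on the top near its own -x edge. In the middle of the top stands a grey round push key, 30 mm across, 14 mm proud of the housing.
- small_key_top (a point): centre of the top face of the small round timer's key, on the timer's vertical axis: 42 mm above the counter while the key is up, 37 mm when it is fully down and let go; it moves with the key and its cap
- small_key (a joint): how far the small round timer's key is pressed, in m: 0 up, 0.005 fully down (hard stop). A latching key: it resists with about 3 N of friction, has no return spring, and stays where it is left. Its soft rubber cap gives another 1 mm for every 3 N of push (up to 6 mm) and springs back, so fingertips end about 7 mm below the key's starting height when it bottoms at 6 N
- large_timer: Large round white plastic kitchen timer, 82 mm in diameter, not to be touched. Loose, 0.14 to 0.25 kg. Origin: centre of its underside, on the counter; z up. Housing top 28 mm above the counter; a thin dark display strip lies on the top near its own -x edge. In the middle of the top stands a grey round push key, 30 mm across, 14 mm proud of the housing.
- large_key (a joint): how far the large round timer's key is pressed, in m: 0 up, 0.005 fully down (hard stop). A latching key: it resists with about 3 N of friction, has no return spring, and stays where it is left. Its soft rubber cap gives another 1 mm for every 3 N of push (up to 6 mm) and springs back, so fingertips end about 7 mm below the key's starting height when it bottoms at 6 N
- mug: white ceramic mug, 80 mm in diameter, 90 mm tall, with a handle on its +y side; bystander. Origin: centre of its underside
- pepper_mill: dark wooden pepper mill, 52 mm wide at the foot, 114 mm tall; bystander. Origin: centre of its underside
- egg_cup: white egg cup with a brown egg set in it, 50 mm wide, 81 mm tall; bystander. Origin: centre of its underside
There are look-alikes about, which are no part of the job. Leave any purple look-alike of the square_timer alone.

How it is judged:
At the end, for the whole second after the job is handed in: The keys of the square and the small round timer are down (at least 4 of their 5 mm), the large round timer's key is up (less than 1 mm), all three timers stand flat and at rest within 20 mm of where they began, and mug, mill and egg cup stand within 15 mm of where they began (value of joint each of square_key, small_key above 0.004 m and value of joint large_key below 0.001 m and distance of each of square_timer, small_timer, large_timer from where it was at the start of the episode below 0.02 m and angle between each of square_timer, small_timer, large_timer's own z axis and vertical below 0.08 rad and linear speed of each of square_timer, small_timer, large_timer below 0.02 m/s and distance of each of mug, pepper_mill, egg_cup from where it was at the start of the episode below 0.015 m and angle between each of mug, pepper_mill, egg_cup's own z axis and vertical below 0.1 rad); the robot touches nothing.
It fails at once if the large round timer is touched (contact force between large_timer and the fingers above 0.5 N or contact force between large_timer and the arm above 0.5 N).
It fails at once if a timer is pressed or struck hard (over 30 N) (contact force between any of square_timer, small_timer and the fingers above 30 N or contact force between any of square_timer, small_timer and the arm above 30 N).
It fails at once if a timer is lifted, tipped or pushed away (10 mm up, 0.25 rad, 30 mm) (height (world z) of any of square_timer, small_timer, large_timer above 0.01 m or angle between any of square_timer, small_timer, large_timer's own z axis and vertical above 0.25 rad or distance of any of square_timer, small_timer, large_timer from where it was at the start of the episode above 0.03 m).
It fails at once if the mug, pepper mill or egg cup is moved (15 mm) or tipped (distance of any of mug, pepper_mill, egg_cup from where it was at the start of the episode above 0.015 m or angle between any of mug, pepper_mill, egg_cup's own z axis and vertical above 0.2 rad).
It also fails if it takes over 42 s, if anything falls off the work surface, if the arm or the gripper's body presses on something with over 40 N, if the wrist force passes 120 N, or if a joint passes its speed limit or range.

## Robot

A 6-joint arm with a two-finger parallel gripper is mounted at the origin on the work surface. World frame = base frame: x ahead of the robot, y to its left, z up, the work surface at z = 0. Lengths are in m, angles in rad, forces in N, time in s.
With the tool pointing down it reaches from about 0.3 to 0.875 m from the base axis. Payload 6.4 kg.
Tool frame: the origin (TCP) lies at the very end of the fingers, on their centre line; the grasp point (between the pads) lies 19 mm behind it (ctrl.tcp_to_grasp is the distance from the TCP to the grasp point, in m); z points along the fingers, y is the direction in which the jaws open and shut (so a half turn about z gives the same grasp; the last joint's range is limited). The gripper opens to 85 mm and grips with 20 to 120 N. Pads are 22 mm wide; open, the fingers measure 114 mm over their backs; the gripper's body (76 mm by 85 mm) begins 54 mm behind the grasp point. The pads swing forward as they close: fully open they stand 13 mm farther back than shut.
Start: joints at [-1.49, 0.181, 1.607, -0, 1.354, -0.206], TCP at [0.163, -0.552, 0.231] pointing down, gripper open.
Joint ranges: [-2.99, 2.99], [-0.89, 2.07], [0.3, 2.58], [-1.14, 4.28], [0, 2.63], [-3.12, 3.12]. Speed limits (rad/s): [2.57, 2.57, 3.01, 3.14, 3.14, 3.14].

## Interface

Orientations are given as a unit quaternion [w, x, y, z].
In Python, from bench import ctrl gives the robot as it stands. The module is installed in compiled form; this text tells all that it offers.
- The arm moves only by the tool drive_tool, never from a script. Its argument "deltas" is a list of rows, each an object with "slide": the shift along the tool's x, y, z as a fraction of full scale, a list of three; "delta_rot": the turn, a rotation vector about the tool's x, y, z as a fraction of full scale, a list of three; "hand": the opening, from 0 (shut) to 1 (fully open). In form: [{"slide": [tx, ty, tz], "delta_rot": [wx, wy, wz], "hand": hand}, ...]. A call has exactly 5 rows; each row shifts and turns the commanded pose from where the row before left it, along the tool's axes as they then stand; what a row does not reach is not made up. Full scale, the value 1, is 50 mm for a shift and 180 degrees for a turn. A row lasts 1/8 s, in which the tool goes at most 62.5 mm and 10.7 degrees, less where a joint would pass 70% of its speed; a pose out of reach is approached as far as the arm can. A call with a number of a shift or a turn outside -1 to 1 is refused whole. A call with a gripper value outside its range is refused whole. The fingers move at their own pace and stop on an object; the grip force is fixed at half the most. Time passes only in rows, so rows that do not move let the fingers close, or fill a call up. It gives the time, the measured TCP pose, the force and the opening at its end, in the units of the state.
- ctrl.get_obs(): the state, without advancing time (a new reading comes with each control period).
- ctrl.camera(name): name is "scene" or "side" or "wrist"; returns a dict with "frame" (480x640x3 uint8, red, green, blue), "mtx" (3x3 intrinsics, pixels), "R" (3x3) and "t" (3): a world point X has camera coordinates R X + t. Camera axes: x right, y down, z forward; pixel columns grow to the right and rows downward; lengths in m; the calibration is good to about 2 mm. A picture is of the moment at which its call begins. There is no depth.
- ctrl.hand_in(): hands the job in, once; it reports no verdict.
The state is a dict: "time_s": time; "q": joint angles; "dq": joint speeds; "joint_efforts": joint torques, N m; "eef_pos": TCP position; "eef_rot": TCP orientation; "wrist_force": force on the tool from outside, world axes, zero at the start; "torque": the same for the moment, N m; "opening": opening from 0.0 (shut) to 1.0 (fully open).
Only numpy, scipy, OpenCV 4.12 (cv2) and the standard library are available. Lean on these libraries where they do the work, as an engineer would, in place of code of your own. Each camera call takes 0.05 s, during which the arm holds its last target.

## Working session

There is one attempt and no reset: what is moved stays moved. The work goes in short steps, Python scripts to look and compute and a tool call to move; the robot and the scene stay as the last step left them, time stands still between calls to the robot, and variables do not carry over. Pictures are saved under pics/ and viewed, and the job is handed in when it is done.

Besides the shell and the picture viewer there is one more tool, called after "Request:" as name(argument=value, ...), one argument or row to a line, values as JSON. drive_tool: Moves the arm, as the interface text tells. Its arguments: {"type":"object","properties":{"deltas":{"type":"array","items":{"type":"object","properties":{"slide":{"type":"array","items":{"type":"number"}},"delta_rot":{"type":"array","items":{"type":"number"}},"hand":{"type":"number"}}}}},"required":["deltas"]}

```bash
mkdir -p pics; ls; python3 - <<'E'
from bench import ctrl
import cv2,pickle
o=ctrl.get_obs();print(o)
d={}
for n in ["scene","side","wrist"]:
    c=ctrl.camera(n);d[n]=c
    cv2.imwrite(f"pics/a_{n}.png",c["frame"][:,:,::-1])
    print(n,c["mtx"].tolist(),(-c["R"].T@c["t"]).round(3))
pickle.dump(d,open("a.pkl","wb"))
E
```

```text
pics
{'time_s': 0.0, 'q': array([-1.49029664e+00,  1.81525604e-01,  1.60805762e+00, -4.08778269e-05,
        1.35380013e+00, -2.06302603e-01]), 'dq': array([-5.13804173e-05,  4.44559327e-04,  1.06790294e-03, -1.00560518e-03,
        1.20375160e-03, -7.90741031e-05]), 'joint_efforts': array([-1.37337811e-03, -4.44874370e+01, -3.51340985e+01, -3.04774812e-04,
        9.28304245e-03,  1.56975371e-06]), 'eef_pos': array([ 0.1626151 , -0.55092276,  0.23036886]), 'eef_rot': array([-8.94835475e-04,  9.89734635e-01,  1.42914486e-01,  3.63656199e-05]), 'wrist_force': array([ 0.412531  , -0.18047918, -0.73678153]), 'torque': array([0.05021854, 0.01646967, 0.01128906]), 'opening': 1.0028660933246032}
scene [[438.84329171729865, 0.0, 316.63862584244555], [0.0, 438.84329171729865, 239.9872731436357], [0.0, 0.0, 1.0]] [ 1.116 -0.124  0.633]
side [[442.19266056750115, 0.0, 314.06221249440705], [0.0, 442.19266056750115, 237.47799541433798], [0.0, 0.0, 1.0]] [0.492 0.664 0.484]
wrist [[338.84834741898794, 0.0, 316.4103910682778], [0.0, 338.84834741898794, 241.21524361591128], [0.0, 0.0, 1.0]] [ 0.229 -0.531  0.373]
```

View pics/a_scene.png

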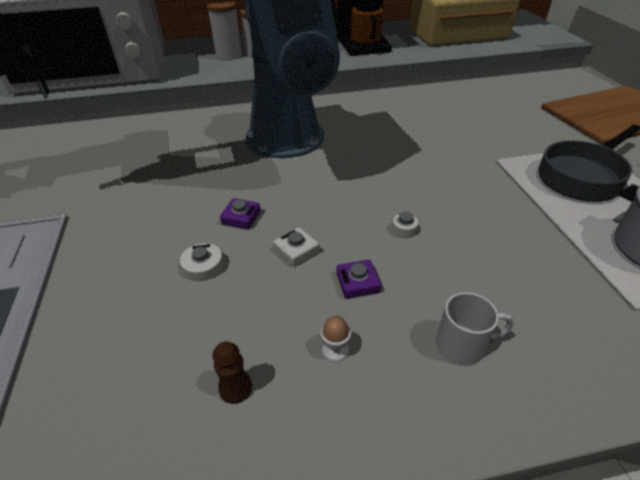

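View pics/a_side.png

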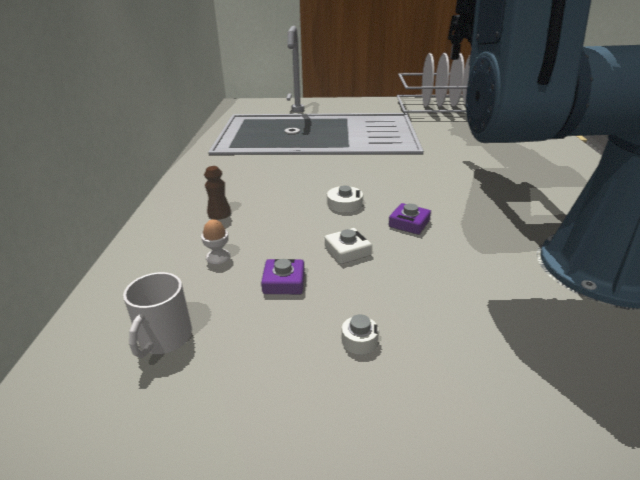

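View pics/a_wrist.png

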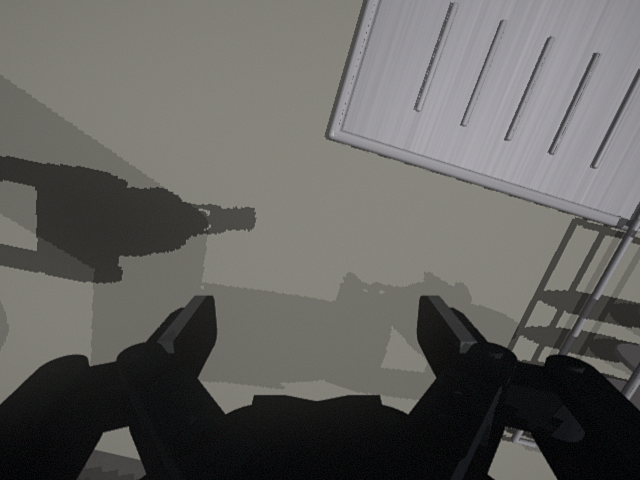

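The scene view shows five timer-like things. They are white square (297,243), purple squares (240,212) and (358,275), small white round (405,222) and large white round (201,258). In the side view the same things are at (348,243), (410,215), (284,275), (360,332) and (345,198). The wrist view shows only counter and sink. The targets are the white square and the smaller white round. I'll confirm both in a crop and measure.

```bash
python3 - <<'E'
import pickle,cv2,numpy as np
d=pickle.load(open("a.pkl","rb"))
s=d["scene"]["frame"][:,:,::-1];e=d["side"]["frame"][:,:,::-1]
def cr(im,u,v,w=40,h=30): return cv2.resize(im[v-h:v+h,u-w:u+w],None,fx=5,fy=5,interpolation=cv2.INTER_NEAREST)
im=np.vstack([np.hstack([cr(s,297,243),cr(s,405,222)]),np.hstack([cr(e,348,243),cr(e,360,332)])])
cv2.imwrite("pics/crop1.png",im)
for n,(u,v) in {"scene":(297,240),"side":(348,237)}.items():
    f=d[n]["frame"]; print(n,[f[v,u+k].tolist() for k in range(-24,25,3)])
E
```

```text
scene [[115, 115, 111], [152, 152, 149], [158, 158, 153], [144, 145, 140], [154, 153, 150], [80, 81, 82], [64, 68, 68], [75, 79, 76], [73, 76, 74], [55, 55, 58], [46, 48, 51], [141, 142, 138], [157, 158, 153], [155, 155, 150], [130, 130, 126], [110, 110, 105], [108, 109, 105]]
side [[172, 172, 162], [231, 232, 224], [241, 241, 235], [241, 240, 234], [241, 241, 234], [182, 183, 179], [74, 75, 75], [84, 87, 84], [98, 100, 96], [83, 85, 83], [73, 74, 71], [220, 221, 212], [64, 64, 63], [69, 68, 67], [180, 179, 167], [183, 183, 172], [182, 182, 170]]
```

View pics/crop1.png

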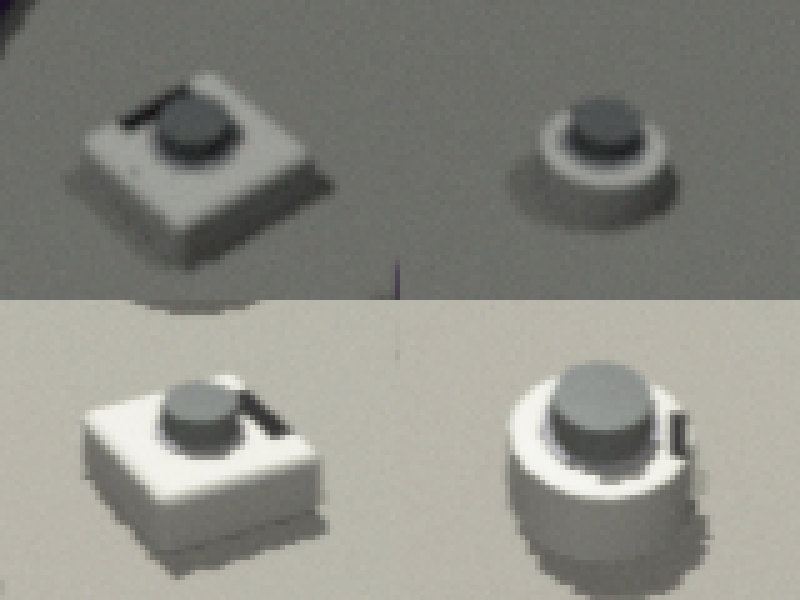

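The crop confirms a white square timer (top and bottom left) and a round timer whose housing is only about twice the key width (right), so it is the small one. Both have grey keys. Next I measure the key-top centres.

```bash
cat > h.py <<'E'
import numpy as np,cv2
def ray(c,u,v):
    d=c["R"].T@np.linalg.inv(c["mtx"])@[u,v,1]; return -c["R"].T@c["t"],d
def plane(c,u,v,z):
    o,d=ray(c,u,v); return o+d*(z-o[2])/d[2]
def proj(c,X):
    p=c["mtx"]@(c["R"]@np.array(X)+c["t"]); return p[:2]/p[2]
def tri(rs):
    A=0;b=0
    for o,d in rs:
        d=d/np.linalg.norm(d);P=np.eye(3)-np.outer(d,d);A=A+P;b=b+P@o
    return np.linalg.solve(A,b)
def blob(c,u,v,lo,hi,w=28,h=22):
    g=cv2.cvtColor(c["frame"],cv2.COLOR_RGB2GRAY)[v-h:v+h,u-w:u+w]
    m=((g>=lo)&(g<=hi)).astype(np.uint8)
    m=cv2.morphologyEx(m,cv2.MORPH_OPEN,np.ones((3,3),np.uint8))
    n,l,st,ce=cv2.connectedComponentsWithStats(m,connectivity=4)
    k=l[h,w]
    if k==0: return None
    x,y,W,H,a=st[k]
    return ce[k]+[u-w,v-h],(x+u-w,y+v-h,W,H,a)
E
python3 - <<'E'
import pickle
from h import *
d=pickle.load(open("a.pkl","rb"))
for nm,p in {"square":{"scene":(296,237),"side":(348,235)},"small":{"scene":(405,217),"side":(360,323)},"large":{"scene":(200,252),"side":(345,189)}}.items():
    rs=[];
    for n,(u,v) in p.items():
        c=d[n];g=cv2.cvtColor(c["frame"],cv2.COLOR_RGB2GRAY)
        print(nm,n,"col",g[v-8:v+14,u].tolist())
        t0=int(g[v,u]);b=blob(c,u,v,t0-11,t0+18)
        print(b)
        if b:
            print(plane(c,*b[0],0.042).round(4)); rs.append(ray(c,*b[0]))
    if len(rs)==2: print("TRI",tri(rs).round(4))
E
```

```text
square scene col [146, 142, 116, 92, 82, 81, 83, 79, 82, 84, 80, 77, 64, 47, 42, 40, 65, 90, 127, 152, 158, 157]
(array([295.04494382, 236.26966292]), (np.int32(289), np.int32(232), np.int32(13), np.int32(9), np.int32(89)))
[ 0.4691 -0.0458  0.042 ]
square side col [183, 180, 162, 144, 142, 143, 140, 145, 145, 139, 99, 77, 74, 74, 77, 81, 102, 144, 234, 241, 240, 239]
(array([347.39759036, 232.61445783]), (np.int32(341), np.int32(229), np.int32(14), np.int32(8), np.int32(83)))
[ 0.4659 -0.0456  0.042 ]
TRI [ 0.4665 -0.046   0.0409]
small scene col [109, 108, 95, 84, 81, 82, 82, 81, 82, 79, 76, 64, 45, 43, 52, 77, 105, 132, 149, 146, 118, 91]
(array([406.03191489, 215.04255319]), (np.int32(400), np.int32(211), np.int32(13), np.int32(9), np.int32(94)))
[0.4555 0.1927 0.042 ]
small side col [147, 143, 145, 150, 148, 147, 147, 148, 149, 148, 149, 150, 147, 96, 77, 76, 76, 75, 74, 84, 99, 108]
(array([360.00980392, 320.42647059]), (np.int32(351), np.int32(314), np.int32(19), np.int32(14), np.int32(204)))
[0.4536 0.1921 0.042 ]
TRI [0.4542 0.1927 0.0418]
large scene col [116, 78, 56, 66, 79, 84, 83, 84, 81, 80, 78, 77, 66, 54, 38, 36, 54, 77, 101, 130, 149, 158]
(array([198.68, 251.73]), (np.int32(192), np.int32(248), np.int32(14), np.int32(9), np.int32(100)))
[ 0.4716 -0.2358  0.042 ]
large side col [180, 182, 183, 178, 162, 139, 140, 139, 142, 136, 99, 76, 73, 74, 75, 97, 145, 234, 239, 239, 236, 170]
(array([344.4       , 187.86666667]), (np.int32(340), np.int32(186), np.int32(10), np.int32(5), np.int32(45)))
[ 0.4681 -0.2358  0.042 ]
TRI [ 0.4687 -0.2365  0.0407]
```

The two-view heights are 40.9 and 41.8 mm against the nominal 42, so the measurement holds. The square key is at about (0.467, -0.046) and the small key at (0.454, 0.192). I'll shut the jaws and travel high.

Request:
drive_tool(
  deltas=[
    {"slide":[0.4,-0.36,0],"delta_rot":[0,0,0],"hand":0},
    {"slide":[0.8,-0.73,0],"delta_rot":[0,0,0],"hand":0},
    {"slide":[0.8,-0.73,0],"delta_rot":[0,0,0],"hand":0},
    {"slide":[0.8,-0.73,0],"delta_rot":[0,0,0],"hand":0},
    {"slide":[0.8,-0.73,0],"delta_rot":[0,0,0],"hand":0},
  ],
)

```text
time_s: 0.78
eef_pos: [0.2895, -0.3416, 0.2311]
eef_rot: [-0.0, 0.99, 0.143, 0.0]
wrist_force: [0.9, -0.2, 0.3]
opening: 0.005
```

Request:
drive_tool(
  deltas=[
    {"slide":[0.8,-0.73,0],"delta_rot":[0,0,0],"hand":0},
    {"slide":[0.8,-0.73,0],"delta_rot":[0,0,0],"hand":0},
    {"slide":[0.8,-0.73,0],"delta_rot":[0,0,0],"hand":0},
    {"slide":[0.8,-0.73,0],"delta_rot":[0,0,0],"hand":0},
    {"slide":[0.8,-0.73,0],"delta_rot":[0,0,0],"hand":0},
  ],
)

```text
time_s: 1.4
eef_pos: [0.4297, -0.11, 0.2313]
eef_rot: [0.0, 0.99, 0.143, 0.0]
wrist_force: [0.2, -0.5, 0.3]
opening: -0.0
```

```bash
cat > go.py <<'E'
import sys
from bench import ctrl
import numpy as np
from scipy.spatial.transform import Rotation as Ro
o=ctrl.get_obs();w=o["eef_rot"];R=Ro.from_quat([w[1],w[2],w[3],w[0]]).as_matrix()
t=np.array([float(a) for a in sys.argv[1:4]])
print(o["time_s"],o["eef_pos"].round(4),"zaxis",R[:,2].round(3),"F",o["wrist_force"].round(2),"op",round(o["opening"],2))
print("units to go",(R.T@(t-o["eef_pos"])/0.05).round(3))
E
python3 go.py 0.467 -0.046 0.10
```

```text
1.4 [ 0.4297 -0.11    0.2313] zaxis [ 0. -0. -1.] F [ 0.16 -0.5   0.32] op -0.0
units to go [ 1.076 -1.018  2.627]
```

Request:
drive_tool(
  deltas=[
    {"slide":[0.6,-0.6,0.2],"delta_rot":[0,0,0],"hand":0},
    {"slide":[0.46,-0.42,0.6],"delta_rot":[0,0,0],"hand":0},
    {"slide":[0,0,0.8],"delta_rot":[0,0,0],"hand":0},
    {"slide":[0,0,0.8],"delta_rot":[0,0,0],"hand":0},
    {"slide":[0,0,0.3],"delta_rot":[0,0,0],"hand":0},
  ],
)

```text
time_s: 2.02
eef_pos: [0.4638, -0.047, 0.094]
eef_rot: [-0.001, 0.99, 0.143, -0.002]
wrist_force: [0.8, 0.5, 0.5]
opening: 0.003
```

```bash
python3 go.py 0.467 -0.046 0.05; python3 - <<'E'
from bench import ctrl
from h import *
ims=[]
for n in ["scene","side"]:
    c=ctrl.camera(n); u,v=proj(c,ctrl.get_obs()["eef_pos"]).astype(int)
    u2,v2=proj(c,[.467,-.046,.042]); print(n,u,v,u2,v2)
    f=c["frame"][:,:,::-1][v-50:v+50,u-65:u+65]; ims.append(cv2.resize(f,None,fx=3,fy=3))
cv2.imwrite("pics/b.png",np.hstack(ims))
E
```

```text
2.025 [ 0.4638 -0.047   0.094 ] zaxis [-0.004  0.002 -1.   ] F [0.77 0.51 0.45] op 0.0
units to go [0.071 0.002 0.879]
scene 292 214 294.77267405929035 235.59881801783203
side 348 207 346.8269403667354 232.5064661630573
```

View pics/b.png

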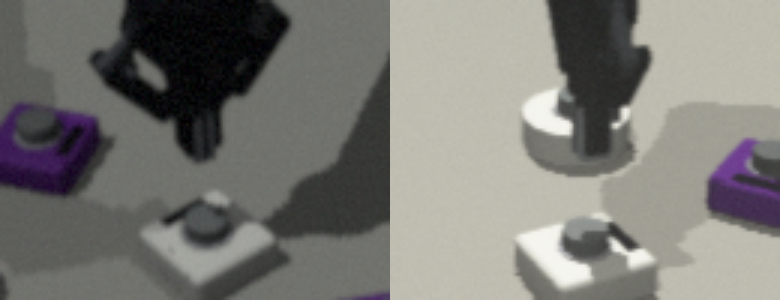

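The tip sits above the square timer's key in both views, at about (295,216) scene and (350,209) side, with the key below it. I'll descend to just above it and settle.

Request:
drive_tool(
  deltas=[
    {"slide":[0.0,0,0.3],"delta_rot":[0,0,0],"hand":0},
    {"slide":[0,0,0.3],"delta_rot":[0,0,0],"hand":0},
    {"slide":[0,0,0.2],"delta_rot":[0,0,0],"hand":0},
    {"slide":[0,0,0.1],"delta_rot":[0,0,0],"hand":0},
    {"slide":[0,0,0],"delta_rot":[0,0,0],"hand":0},
  ],
)

```text
time_s: 2.75
eef_pos: [0.4653, -0.0477, 0.0509]
eef_rot: [-0.0, 0.99, 0.143, -0.0]
wrist_force: [0.2, 0.2, -0.9]
opening: 0.002
```

```bash
python3 go.py 0.467 -0.046 0.035
```

```text
2.75 [ 0.4653 -0.0477  0.0509] zaxis [-0.001  0.    -1.   ] F [ 0.24  0.18 -0.94] op 0.0
units to go [ 0.042 -0.023  0.319]
```

Request:
drive_tool(
  deltas=[
    {"slide":[0.04,-0.02,0.08],"delta_rot":[0,0,0],"hand":0},
    {"slide":[0,0,0.06],"delta_rot":[0,0,0],"hand":0},
    {"slide":[0,0,0.06],"delta_rot":[0,0,0],"hand":0},
    {"slide":[0,0,0.05],"delta_rot":[0,0,0],"hand":0},
    {"slide":[0,0,0],"delta_rot":[0,0,0],"hand":0},
  ],
)

```text
time_s: 3.38
eef_pos: [0.4673, -0.0462, 0.0388]
eef_rot: [-0.0, 0.99, 0.143, 0.0]
wrist_force: [-0.5, 0.9, 2.0]
opening: -0.004
```

Request:
drive_tool(
  deltas=[
    {"slide":[0,0,0.02],"delta_rot":[0,0,0],"hand":0},
    {"slide":[0,0,0.02],"delta_rot":[0,0,0],"hand":0},
    {"slide":[0,0,0.02],"delta_rot":[0,0,0],"hand":0},
    {"slide":[0,0,0],"delta_rot":[0,0,0],"hand":0},
    {"slide":[0,0,0],"delta_rot":[0,0,0],"hand":0},
  ],
)

```text
time_s: 4.0
eef_pos: [0.4673, -0.0462, 0.0359]
eef_rot: [0.0, 0.99, 0.143, 0.0]
wrist_force: [0.6, 0.7, 3.1]
opening: -0.001
```

Request:
drive_tool(
  deltas=[
    {"slide":[0,0,0.02],"delta_rot":[0,0,0],"hand":0},
    {"slide":[0,0,0],"delta_rot":[0,0,0],"hand":0},
    {"slide":[0,0,0],"delta_rot":[0,0,0],"hand":0},
    {"slide":[0,0,0],"delta_rot":[0,0,0],"hand":0},
    {"slide":[0,0,0],"delta_rot":[0,0,0],"hand":0},
  ],
)

```text
time_s: 4.62
eef_pos: [0.4673, -0.0463, 0.035]
eef_rot: [0.0, 0.99, 0.143, 0.0]
wrist_force: [-1.6, 1.7, 6.4]
opening: 0.001
```

Request:
drive_tool(
  deltas=[
    {"slide":[0,0,0.02],"delta_rot":[0,0,0],"hand":0},
    {"slide":[0,0,0],"delta_rot":[0,0,0],"hand":0},
    {"slide":[0,0,0],"delta_rot":[0,0,0],"hand":0},
    {"slide":[0,0,0],"delta_rot":[0,0,0],"hand":0},
    {"slide":[0,0,0],"delta_rot":[0,0,0],"hand":0},
  ],
)

```text
time_s: 5.25
eef_pos: [0.4674, -0.0463, 0.0342]
eef_rot: [0.0, 0.99, 0.143, 0.0]
wrist_force: [-1.0, 1.2, 8.8]
opening: -0.001
```

The force rose 6.4 → 8.8 N over the last 0.8 mm, which is the 3 N/mm cap slope, so the key has bottomed. Lifting straight up, then across to the small timer.

Request:
drive_tool(
  deltas=[
    {"slide":[0,0,-0.1],"delta_rot":[0,0,0],"hand":0},
    {"slide":[0,0,-0.3],"delta_rot":[0,0,0],"hand":0},
    {"slide":[0,0,-0.6],"delta_rot":[0,0,0],"hand":0},
    {"slide":[0,0,-0.6],"delta_rot":[0,0,0],"hand":0},
    {"slide":[0,0,-0.2],"delta_rot":[0,0,0],"hand":0},
  ],
)

```text
time_s: 5.88
eef_pos: [0.4683, -0.0467, 0.126]
eef_rot: [0.001, 0.99, 0.143, 0.002]
wrist_force: [-0.8, -0.2, -0.2]
opening: 0.001
```

Request:
drive_tool(
  deltas=[
    {"slide":[0.2,-0.85,0],"delta_rot":[0,0,0],"hand":0},
    {"slide":[0.2,-0.95,0],"delta_rot":[0,0,0],"hand":0},
    {"slide":[0.2,-0.95,0],"delta_rot":[0,0,0],"hand":0},
    {"slide":[0.2,-0.95,0],"delta_rot":[0,0,0],"hand":0},
    {"slide":[0.2,-0.8,0],"delta_rot":[0,0,0],"hand":0},
  ],
)

```text
time_s: 6.5
eef_pos: [0.4504, 0.1853, 0.1232]
eef_rot: [0.0, 0.99, 0.143, -0.001]
wrist_force: [0.1, -0.3, -0.8]
opening: 0.002
```

Request:
drive_tool(
  deltas=[
    {"slide":[0.09,-0.15,0],"delta_rot":[0,0,0],"hand":0},
    {"slide":[0,0,0],"delta_rot":[0,0,0],"hand":0},
    {"slide":[0,0,0],"delta_rot":[0,0,0],"hand":0},
    {"slide":[0,0,0],"delta_rot":[0,0,0],"hand":0},
    {"slide":[0,0,0],"delta_rot":[0,0,0],"hand":0},
  ],
)

```text
time_s: 7.12
eef_pos: [0.4538, 0.1914, 0.1238]
eef_rot: [0.0, 0.99, 0.142, -0.0]
wrist_force: [1.0, -1.1, 0.7]
opening: -0.004
```

```bash
python3 go.py 0.454 0.192 0.05; python3 - <<'E'
from bench import ctrl
from h import *
ims=[]
P=ctrl.get_obs()["eef_pos"]
for n in ["scene","side"]:
    c=ctrl.camera(n); u,v=proj(c,P).astype(int); print(n,u,v,proj(c,[.467,-.046,.037]))
    for (a,b) in [(u,v+10),(297,240) if n=="scene" else (348,240)]:
        b=max(b,50);f=c["frame"][:,:,::-1][b-50:b+50,a-65:a+65]; ims.append(cv2.resize(f,(390,300)))
cv2.imwrite("pics/c.png",np.vstack([np.hstack(ims[:2]),np.hstack(ims[2:])]))
E
```

```text
7.125 [0.4538 0.1914 0.1238] zaxis [-0. -0. -1.] F [ 0.95 -1.07  0.67] op -0.0
units to go [ 0.006 -0.01   1.476]
scene 410 182 [294.90199921 237.4368783 ]
side 361 274 [346.77734077 234.74807713]
```

View pics/c.png

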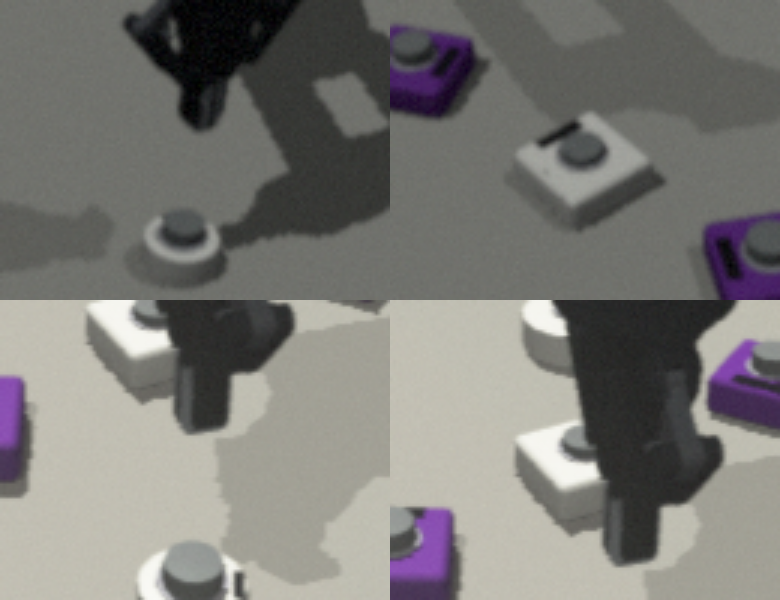

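The square key is now visibly low, at (295,240) in the scene view, and the timer has not moved. The tip is above the small timer's key in both views. Descending.

Request:
drive_tool(
  deltas=[
    {"slide":[0,0,0.3],"delta_rot":[0,0,0],"hand":0},
    {"slide":[0,0,0.5],"delta_rot":[0,0,0],"hand":0},
    {"slide":[0,0,0.4],"delta_rot":[0,0,0],"hand":0},
    {"slide":[0,0,0.25],"delta_rot":[0,0,0],"hand":0},
    {"slide":[0,0,0],"delta_rot":[0,0,0],"hand":0},
  ],
)

```text
time_s: 7.85
eef_pos: [0.4526, 0.192, 0.05]
eef_rot: [0.0, 0.99, 0.143, -0.001]
wrist_force: [0.1, -0.7, 0.4]
opening: -0.0
```

Request:
drive_tool(
  deltas=[
    {"slide":[0,0,0.08],"delta_rot":[0,0,0],"hand":0},
    {"slide":[0,0,0.06],"delta_rot":[0,0,0],"hand":0},
    {"slide":[0,0,0.06],"delta_rot":[0,0,0],"hand":0},
    {"slide":[0,0,0.05],"delta_rot":[0,0,0],"hand":0},
    {"slide":[0,0,0],"delta_rot":[0,0,0],"hand":0},
  ],
)

```text
time_s: 8.48
eef_pos: [0.4541, 0.1923, 0.039]
eef_rot: [-0.0, 0.99, 0.143, 0.0]
wrist_force: [-0.3, 0.2, 2.6]
opening: -0.003
```

Request:
drive_tool(
  deltas=[
    {"slide":[0,0,0.02],"delta_rot":[0,0,0],"hand":0},
    {"slide":[0,0,0.02],"delta_rot":[0,0,0],"hand":0},
    {"slide":[0,0,0.02],"delta_rot":[0,0,0],"hand":0},
    {"slide":[0,0,0.02],"delta_rot":[0,0,0],"hand":0},
    {"slide":[0,0,0],"delta_rot":[0,0,0],"hand":0},
  ],
)

```text
time_s: 9.1
eef_pos: [0.4541, 0.1922, 0.0351]
eef_rot: [-0.0, 0.99, 0.143, 0.0]
wrist_force: [-0.0, 0.5, 4.6]
opening: -0.0
```

Request:
drive_tool(
  deltas=[
    {"slide":[0,0,0.02],"delta_rot":[0,0,0],"hand":0},
    {"slide":[0,0,0],"delta_rot":[0,0,0],"hand":0},
    {"slide":[0,0,0],"delta_rot":[0,0,0],"hand":0},
    {"slide":[0,0,0],"delta_rot":[0,0,0],"hand":0},
    {"slide":[0,0,0],"delta_rot":[0,0,0],"hand":0},
  ],
)

```text
time_s: 9.72
eef_pos: [0.454, 0.1922, 0.0343]
eef_rot: [0.0, 0.99, 0.143, 0.0]
wrist_force: [-0.5, -0.6, 8.9]
opening: -0.001
```

8.9 N at 34.3 mm, so this key has bottomed too. Withdrawing upward and back toward the start side.

Request:
drive_tool(
  deltas=[
    {"slide":[0,0,-0.1],"delta_rot":[0,0,0],"hand":0},
    {"slide":[0,0,-0.3],"delta_rot":[0,0,0],"hand":0},
    {"slide":[0,0,-0.8],"delta_rot":[0,0,0],"hand":0},
    {"slide":[0,0,-0.9],"delta_rot":[0,0,0],"hand":0},
    {"slide":[0,0,-0.9],"delta_rot":[0,0,0],"hand":0},
  ],
)

```text
time_s: 10.35
eef_pos: [0.453, 0.1921, 0.1855]
eef_rot: [0.0, 0.99, 0.143, -0.0]
wrist_force: [1.0, 0.4, -0.7]
opening: -0.002
```

Request:
drive_tool(
  deltas=[
    {"slide":[0,0,-0.8],"delta_rot":[0,0,0],"hand":0},
    {"slide":[0,0,-0.4],"delta_rot":[0,0,0],"hand":0},
    {"slide":[0,0,-0.2],"delta_rot":[0,0,0],"hand":0},
    {"slide":[0,0,0],"delta_rot":[0,0,0],"hand":0},
    {"slide":[0,0,0],"delta_rot":[0,0,0],"hand":0},
  ],
)

```text
time_s: 10.98
eef_pos: [0.4529, 0.192, 0.2525]
eef_rot: [0.0, 0.99, 0.143, -0.001]
wrist_force: [0.2, 0.1, 0.3]
opening: 0.002
```

```bash
python3 go.py 0.454 0.192 0.25; python3 - <<'E'
from bench import ctrl
from h import *
import pickle
a=pickle.load(open("a.pkl","rb"));ims=[]
for n in ["scene","side"]:
    c=ctrl.camera(n);cv2.imwrite(f"pics/d_{n}.png",c["frame"][:,:,::-1])
    pts=[(297,240),(405,222)] if n=="scene" else [(348,240),(360,326)]
    for fr in (a[n]["frame"],c["frame"]):
        ims.append(np.hstack([cv2.resize(fr[v-25:v+25,u-32:u+32,::-1],(384,300)) for u,v in pts]))
cv2.imwrite("pics/d_scene_c.png",np.vstack(ims[:2]));cv2.imwrite("pics/d_side_c.png",np.vstack(ims[2:]))
E
```

```text
10.975 [0.4529 0.192  0.2525] zaxis [-0.002 -0.    -1.   ] F [0.24 0.08 0.33] op 0.0
units to go [0.021 0.007 0.051]
```

View pics/d_scene_c.png

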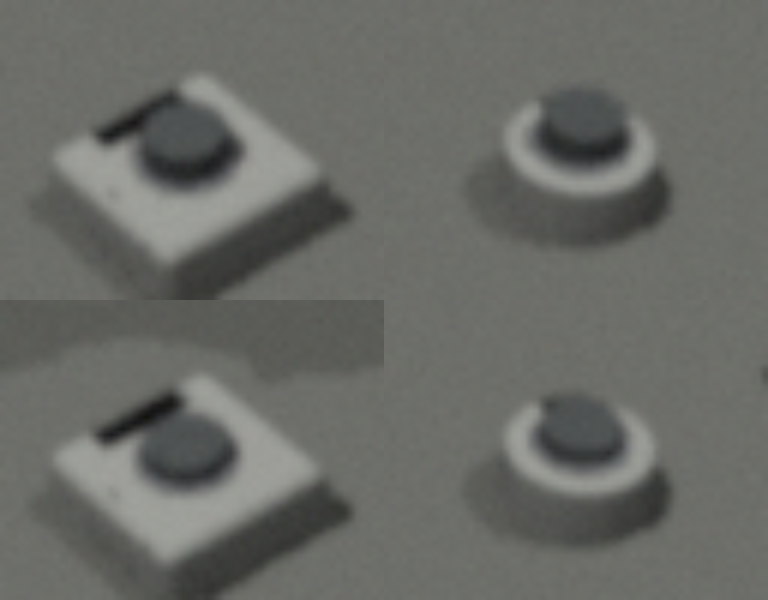

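View pics/d_side_c.png

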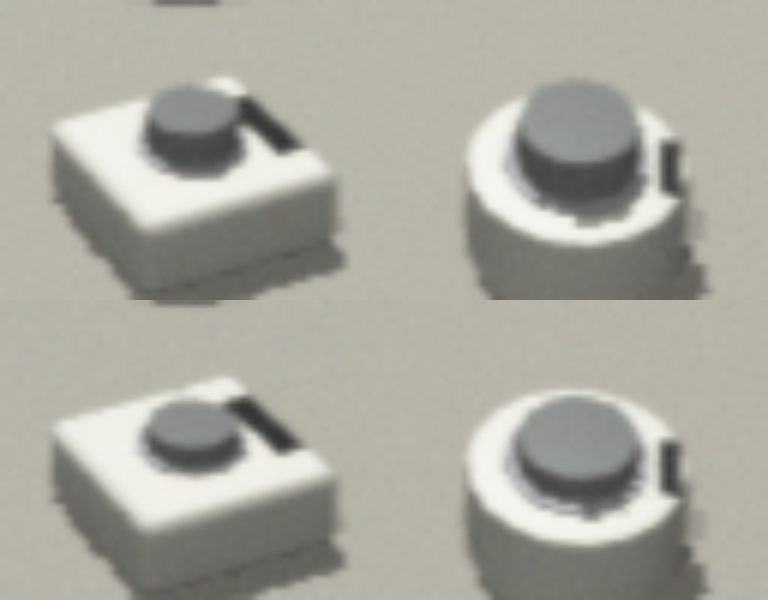

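View pics/d_scene.png

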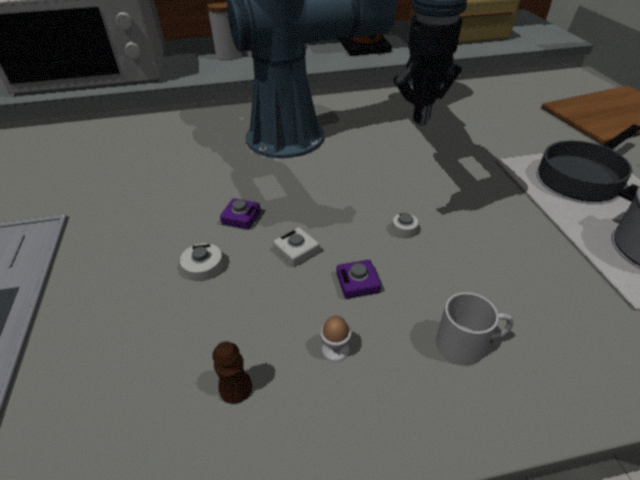

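Compared before (top) and after (bottom): both keys sit lower, housings have not moved, and everything else is where it was. A quick number check of the two keys' drop before handing in.

```bash
python3 - <<'E'
import pickle
from h import *
a=pickle.load(open("a.pkl","rb"))
K={"square":([.467,-.046],{"scene":(296,238),"side":(348,234)}),"small":([.454,.192],{"scene":(405,217),"side":(360,323)}),"large":([.469,-.236],{"scene":(200,253),"side":(345,189)})}
for k,(xy,p) in K.items():
  for n,(u,v) in p.items():
    c=a[n];f1=cv2.imread(f"pics/d_{n}.png")[:,:,::-1]
    exp=proj(c,xy+[.037])[1]-proj(c,xy+[.042])[1]
    c2=dict(c,frame=np.ascontiguousarray(f1));r=[]
    for q in (c,c2):
        g=cv2.cvtColor(q["frame"],cv2.COLOR_RGB2GRAY); t=int(np.median(g[v-1:v+3,u-2:u+3]))
        b=blob(q,u,v+1,t-11,t+14); r.append(b[0] if b else None)
    print(k,n,"expected drop px",exp.round(2),"seen",None if None in [type(x) if x is None else 1 for x in r] or r[0] is None or r[1] is None else (r[1]-r[0]).round(2))
E
```

```text
square scene expected drop px 1.84 seen [-0.22  1.7 ]
square side expected drop px 2.24 seen [0.11 2.3 ]
small scene expected drop px 1.83 seen [-0.66  1.62]
small side expected drop px 2.58 seen [-0.17  2.81]
large scene expected drop px 1.84 seen [-0.04  0.04]
large side expected drop px 2.0 seen [0. 0.]
```

The drops match full travel in both views, and the large key has not moved.

```bash
python3 -c "
from bench import ctrl
print(ctrl.hand_in())"
```

```text
the job is handed in; nothing more can be done
None
```

I started the white square timer and the small round one, pressing each key straight down with the closed fingertips. I then raised the arm clear, to 0.25 m, and handed the job in at about 11 s. No verdict was reported.

- **Presses:** both keys ended at 34.2–34.3 mm fingertip height with about 9 N, well under the 30 N limit. On the last step the square key's force rose at about the rubber cap's 3 N per mm. The small key's rose faster, 4.6 to 8.9 N over 0.8 mm, though it ended at the same force and height.
- **Key drop in the images:** both cameras agree with a full 5 mm of travel. The square key fell 1.7 and 2.3 px where 1.8 and 2.2 were expected. The small key fell 1.6 and 2.8 px where 1.8 and 2.6 were expected.
- **Everything else:** the large timer's key moved less than 0.05 px. In the before and after pictures the three timers, mug, mill, egg cup and purple look-alikes look unmoved. I measured only the keys, not those positions.

No check failed.

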